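# Load the sinker polisher and hold its run paddle level

## Robot

A 6-joint arm with a two-finger parallel gripper is mounted at the origin on the work surface. World frame = base frame: x ahead of the robot, y to its left, z up, the work surface at z = 0. Lengths are in m, angles in degrees, forces in N, time in s.
With the tool pointing down it reaches from about 0.3 to 0.85 m from the base axis. Payload 5.4 kg.
Tool frame: the origin (TCP) lies on the mounting face of the last link; the fingertips stand 173 mm ahead of it and the grasp point (between the pads) lies 155 mm ahead of it (bot.finger_overhang is the distance from the TCP to the fingertips, in m); z points along the fingers, y is the line along which they close (so a half turn about z gives the same grasp; the last joint's range is limited). The gripper opens to 85 mm and grips with 20 to 120 N. Pads are 22 mm wide; open, the fingers measure 114 mm over their backs; the gripper's body (76 mm by 85 mm) begins 54 mm behind the grasp point. The pads swing forward as they close: fully open they stand 13 mm farther back than shut.
Start: joints at [59.811, 9.076, 91.501, -0, 79.423, -12.038], TCP at [0.179, 0.546, 0.405] pointing down, gripper open.
Joint ranges: [-166.64, 166.64], [-54.1, 131.32], [10.49, 154.53], [-73.88, 253.88], [9.74, 151.15], [-171.62, 171.62]. Speed limits (degrees/s): [147.25, 147.25, 180, 180, 180, 180].

## Interface

Orientations are given as a 3x3 rotation matrix whose columns are the frame's x, y, z axes.
In Python, from rig import bot gives the robot as it stands.
- The arm moves only by the shell command python3 jog.py FILE, which reads ROWS from the file FILE. ROWS is a JSON list that holds a single list of rows (three levels of brackets), with 1 to 10 rows, each of 7 numbers: the finger opening in m, then dx, dy, dz in shares of 0.4 m (1.0 is 0.4 m), then a rotation vector rx, ry, rz in parts of the range, where 1.0 means 2 pi rad; each row is the pose to reach, as a shift and turn from the pose commanded when the command began, along the tool's axes at that moment; what a row does not reach only later rows make up. A row lasts 1/10 s, in which the tool goes at most 0.05 m and 8.59 degrees, less where a joint would pass 70% of its speed; a pose out of reach is approached as far as the arm can. The fingers move at their own pace and stop on an object; the grip force is fixed at half the most. Time passes only in rows, so rows that do not move let the fingers close. It prints the time, the measured TCP pose, the force, the opening and the grip force at its end. Input that does not fit is refused with a message, and nothing moves.
- bot.get_state(): the state, without advancing time (a new reading comes with each control period).
- bot.camera(name): name is "scene" or "top" or "wrist"; returns a dict with "image" (480x640x3 uint8, blue, green, red), "fx", "fy", "cx", "cy" (pixels), "R" (3x3) and "t" (3): a world point X has camera coordinates R X + t. Camera axes: x right, y down, z forward; pixel columns grow to the right and rows downward; lengths in m; the calibration is good to about 2 mm. A picture is of the moment at which its call begins. There is no depth.
- bot.hand_in(): hands the job in; it is judged then, once.
The state is a dict: "time_s": time; "joint_pos": joint angles; "qd": joint speeds; "joint_efforts": joint torques, N m; "tool_pos": TCP position; "orientation": TCP orientation; "force": force on the tool from outside, world axes, zero at the start; "torque": the same for the moment, N m; "finger_gap": finger opening in m; "gripper_force": force on a finger pad.
Only numpy, scipy, OpenCV 4.12 (cv2) and the standard library are available. Lean on these libraries where they do the work, as an engineer would, in place of code of your own. Each camera call takes 0.05 s, during which the arm holds its last target. There are 200 camera calls.

## Task

Pick up the orange cup, pour all six ball sinkers into the yellow bowl of the polisher, and stand the empty cup upright back on the bench, clear of the polisher. Then press the polisher's red spring paddle down with the gripper until it is level with the green mark and keep it level for three seconds, never pushing it right down to its stop (that trips the machine); the program finishes while still holding the paddle level. Leave the tackle tray, swivel dish, clicker and net frame where they are.

Things in the scene. Friction and masses are not known exactly. Their poses are not given: they have to be found in the camera images.
- cup: loose orange plastic cup (no handle, 80 g), 70 mm high, slightly tapered: outer diameter 54 mm at the foot and 66 mm at the rim, wall 2.5 mm, inner floor 4 mm up; origin at the centre of its underside, z up out of the mouth; it starts upright on the bench with the six sinkers in it
- cup_rim (a point): centre of the cup's mouth, 70 mm above its underside
- sinker1_center (a point): centre of a dark steel-grey ball sinker, 15 mm across, about 20 g; starts in the cup
- sinker2_center (a point): centre of a dark steel-grey ball sinker, 15 mm across, about 20 g; starts in the cup
- sinker3_center (a point): centre of a dark steel-grey ball sinker, 15 mm across, about 20 g; starts in the cup
- sinker4_center (a point): centre of a dark steel-grey ball sinker, 15 mm across, about 20 g; starts in the cup
- sinker5_center (a point): centre of a dark steel-grey ball sinker, 15 mm across, about 20 g; starts in the cup
- sinker6_center (a point): centre of a dark steel-grey ball sinker, 15 mm across, about 20 g; starts in the cup
- machine: the polisher, fixed to the bench: blue base plate 150 (x) by 250 (y) by 20 mm high, origin at the centre of its underside, front (-x) roughly towards the robot, z up. Open yellow bowl on a grey motor housing over (0, +55) mm, rim 100 mm above the bench; grey switch box with hinge cheeks, 93 mm high, over (+46, -75) mm, carrying the red paddle
- green_mark (a point): middle of the green band, 80 mm above the bench, on a white index post (12 x 10 mm, top 85 mm above the bench) at (-45, -112) mm of the machine's frame, beside the paddle's free end and 11 mm clear of its edge
- bowl_rim (a point): centre of the polisher bowl's mouth, 100 mm above the bench; rim radius 68 mm, wall 4 mm; axes as machine
- bowl_in (a point): centre of the bowl's inner floor, 55 mm above the bench (bowl 45 mm deep, floor radius about 42 mm); axes as machine
- paddle_pad (a point): middle of the black rubber pad on the red paddle's top face, the place to press: 60 mm from the hinge line, 4 mm above the plate's mid-plane. Axes are the plate's: x from free end towards hinge, z out of its top. With the paddle level this point is 84 mm above the bench, at (-20, -75) mm of the machine's frame; released it is about 22 mm higher
- paddle_hinge (a point): middle of the paddle's hinge line, which runs along the machine's y, 80 mm above the bench at (+40, -75) mm of the machine's frame. The paddle is a plate 42 mm wide and 8 mm thick whose free end is 90 mm from this line, towards the machine's -x
- paddle (a joint): paddle angle (rad): 0 released, free end up by 22 degrees; grows as it is pressed; 0.38 is level (the run position, level with the green band); 0.76 is hard down on its stop. A return spring pushes it back up as soon as it is let go: pressed on the pad it takes about 3 N to start, about 8 N when level and about 13 N at the stop
- tackle_tray: bystander: three-tier green and grey plastic tackle tray, 130 x 220 x 104 mm, 0.9 kg, origin at the centre of its underside
- dish: bystander: white ceramic dish of stainless swivels, 90 mm across, 25 mm high, origin at the centre of its underside
- clicker: bystander: red plastic clicker counter with a steel press button, 48 mm across, 42 mm high, origin at the centre of its underside
- net_frame: bystander: folded landing-net frame with a bamboo handle, about 290 mm long, 65 mm wide, 30 mm high, lying on the bench, origin under the middle of the handle

How it is judged (in metres and radians):
On the way, in this order (a step that is already met when the one before it is completed fails the run):
1. all six sinkers lie in the polisher's bowl (horizontal distance between each of sinker1_center, sinker2_center, sinker3_center, sinker4_center, sinker5_center, sinker6_center and bowl_in below 0.062 m and z of sinker1_center in the frame of bowl_in between 0 and 0.045 m and z of sinker2_center in the frame of bowl_in between 0 and 0.045 m and z of sinker3_center in the frame of bowl_in between 0 and 0.045 m and z of sinker4_center in the frame of bowl_in between 0 and 0.045 m and z of sinker5_center in the frame of bowl_in between 0 and 0.045 m and z of sinker6_center in the frame of bowl_in between 0 and 0.045 m), for 0.2 s.
2. the empty cup stands upright on the bench, let go (height (world z) of cup between -0.003 and 0.006 m and angle between cup's own z axis and vertical below 0.1 rad and contact force between the fingers and cup below 0.1 N), for 0.2 s.
3. the gripper holds the paddle level for 2 s (value of joint paddle between 0.27 and 0.49 rad and contact force between the fingers and machine above 2 N), for 2 s.
At the end, for the whole second after the job is handed in: The paddle is held by the gripper's fingers (over 2 N) within 0.11 rad (about 6 degrees) of level and still; all six sinkers are in the bowl, below its rim; the cup stands upright on the bench, untouched and not against the polisher; the four bystanders are within 30 mm of where they began (all of step 1 and all of step 2 and all of step 3 and contact force between cup and machine below 0.1 N and velocity of joint paddle between -0.1 and 0.1 rad/s and distance of each of tackle_tray, dish, clicker, net_frame from where it was at the start of the episode below 0.03 m); the arm keeps its last pose, push and grip.
It fails at once if the paddle is pushed down to its stop (value of joint paddle above 0.68 rad).
It fails at once if a bystander is disturbed (distance of any of tackle_tray, dish, clicker, net_frame from where it was at the start of the episode above 0.03 m).
It also fails if it takes over 72 s, if anything falls off the work surface, if the arm or the gripper's body presses on something with over 40 N, if the wrist force passes 120 N, or if a joint passes its speed limit or range.

## Working session

There is one attempt and no reset: what is moved stays moved. The work goes in short steps, Python scripts to look and compute and a shell command to move; the robot and the scene stay as the last step left them, time stands still between calls to the robot, and variables do not carry over. Pictures are saved under pics/ and viewed, at most 10 in all, crops included, and the job is handed in when it is done.

```bash
ls; mkdir -p pics; python3 - <<'E'
from rig import bot
import cv2,numpy as np
s=bot.get_state();print(s['time_s'],s['tool_pos'],np.round(s['orientation'],3),s['finger_gap'])
for n in("scene","top"):
    c=bot.camera(n);cv2.imwrite(f"pics/{n}0.png",c['image']);print(n,c['fx'],c['cx'],c['cy'],np.round(c['R'],3).tolist(),c['t'])
E
```

```text
jog.py
pics
rig.py
0.0 [0.17900505 0.5461275  0.40371141] [[-0.95   0.312 -0.001]
 [ 0.312  0.95  -0.002]
 [ 0.    -0.002 -1.   ]] 0.08551303584626527
scene 474.72858973321325 328.7052556562374 231.74629286557905 [[0.002, 1.0, -0.005], [0.788, -0.004, -0.616], [-0.616, -0.003, -0.788]] [ 0.13804154 -0.43359866  1.4536749 ]
top 456.71830918366334 323.2145486226726 241.29396116848184 [[0.002, -1.0, 0.005], [-0.996, -0.002, -0.084], [0.084, -0.004, -0.996]] [-0.13342125  0.62617945  1.08500026]
```

View pics/scene0.png

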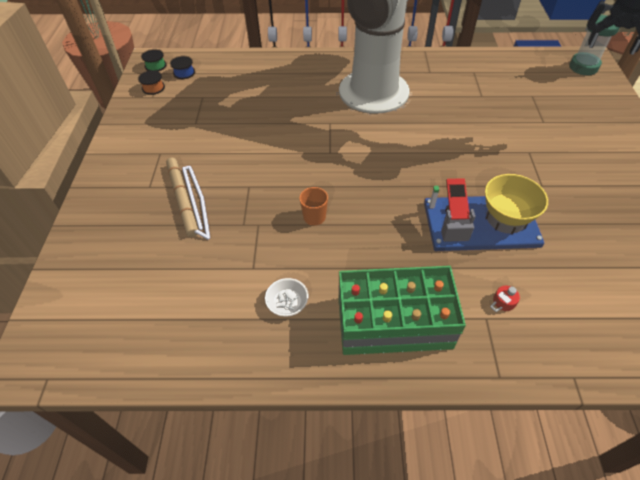

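View pics/top0.png

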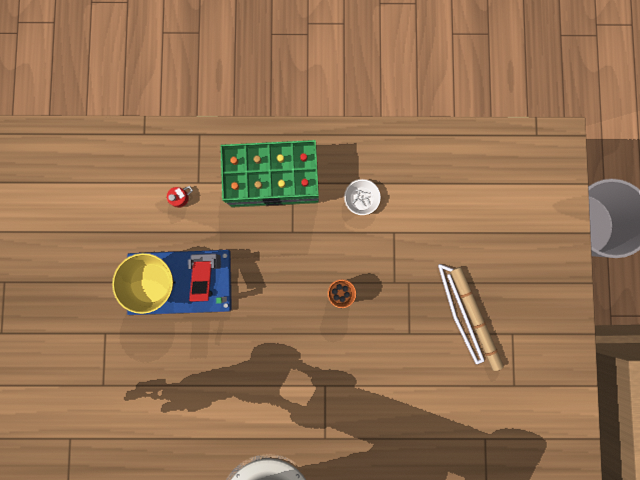

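The scene view shows the cup at about (314,205), the bowl at (515,200), the paddle at (458,195), the net frame at left and the tray, dish and clicker farther out. In the top view the cup mouth is at about (342,293) with the sinkers inside. The bowl is at (143,283), the paddle at (200,282) and the base plate's right edge at u≈230. I'll enlarge both.

```bash
cat > h.py <<'E'
import numpy as np,cv2
from rig import bot
def ray(c,u,v,z):
    R=np.array(c['R']);t=np.array(c['t']);o=-R.T@t
    d=R.T@np.array([(u-c['cx'])/c['fx'],(v-c['cy'])/c['fy'],1]);return o+d*(z-o[2])/d[2]
def proj(c,X):
    p=np.array(c['R'])@np.array(X)+c['t'];return np.array([c['fx']*p[0]/p[2]+c['cx'],c['fy']*p[1]/p[2]+c['cy']])
E
python3 - <<'E'
from h import *
a=cv2.imread('pics/top0.png');b=cv2.imread('pics/scene0.png')
A=cv2.resize(a[245:325,105:245],None,fx=5,fy=5,interpolation=cv2.INTER_CUBIC)[:400]
B=cv2.resize(b[170:255,415:555],None,fx=5,fy=5,interpolation=cv2.INTER_CUBIC)
cv2.imwrite('pics/A.png',A);cv2.imwrite('pics/B.png',B)
for n,im in(("top",a),("scene",b)):
    c=bot.camera(n);h=cv2.cvtColor(im,cv2.COLOR_BGR2HSV)
    def fit(m,name,z,roi):
        M=np.zeros_like(m);x0,y0,x1,y1=roi;M[y0:y1,x0:x1]=m[y0:y1,x0:x1]
        cs=max(cv2.findContours(M,cv2.RETR_EXTERNAL,cv2.CHAIN_APPROX_NONE)[0],key=cv2.contourArea)
        x,y,w,hh=cv2.boundingRect(cs);e=cv2.fitEllipse(cv2.convexHull(cs));print(n,name,(x,y,w,hh),e,ray(c,*e[0],z).round(4))
    R={'top':((320,270,365,315),(105,245,180,320)),'scene':((295,180,335,230),(475,165,555,235))}[n]
    fit(cv2.inRange(h,(5,150,60),(17,255,255)),'cup',.07,R[0])
    fit(cv2.inRange(h,(22,120,60),(34,255,255)),'bowl',.1,R[1])
    bl=cv2.inRange(h,(105,150,50),(125,255,255));ys,xs=np.nonzero(bl)
    P=np.array([ray(c,u,v,.02)[:2] for u,v in zip(xs,ys)]);P=P[(P[:,0]>.3)&(P[:,0]<.7)]
    print(n,'blue rect',cv2.minAreaRect(P.astype(np.float32)))
E
```

```text
top cup (328, 279, 28, 29) ((341.4945373535156, 293.3316650390625), (28.356834411621094, 28.814973831176758), 173.12347412109375) [ 0.5019 -0.1746  0.07  ]
top bowl (112, 253, 61, 61) ((142.09133911132812, 283.0328063964844), (58.88673400878906, 61.07835006713867), 51.70138931274414) [0.5251 0.2757 0.1   ]
top blue rect ((0.5281888246536255, 0.21793359518051147), (0.14704079926013947, 0.2463974803686142), 2.077118396759033)
scene cup (300, 187, 28, 38) ((313.7711181640625, 204.80897521972656), (29.27855682373047, 38.42094039916992), 176.739501953125) [ 0.5269 -0.1724  0.07  ]
scene bowl (485, 174, 63, 51) ((514.7704467773438, 198.91751098632812), (50.404727935791016, 64.17195129394531), 103.31110382080078) [0.5386 0.2701 0.1   ]
scene blue rect ((0.0, 0.0), (0.0, 0.0), 0.0)
```

View pics/A.png

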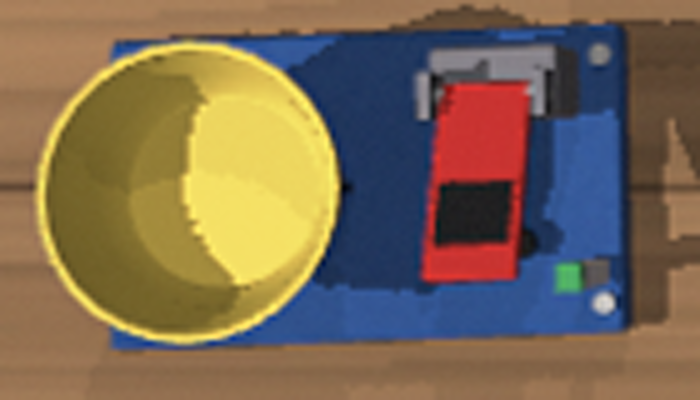

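View pics/B.png

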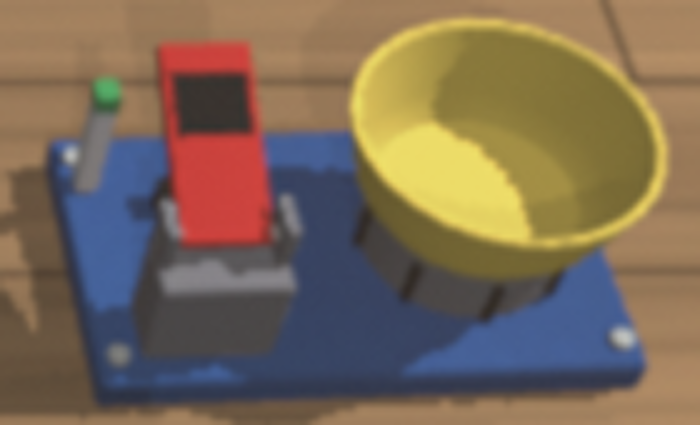

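The crops agree with the fit. The plate corners sit at about (113,42), (625,25), (630,328) and (113,348) in crop A, which gives a yaw of about 2°. The bowl is where the plate predicts it to within 3 mm, the pad is at crop (473,213), and the green mark is at (568,277). Next I'll check these and work out the moves.

```bash
cat >> h.py <<'E'
from scipy.spatial.transform import Rotation as Ro
def Rt(yaw,al):
    y,a=np.radians([yaw,al]);d=np.array([np.cos(y),np.sin(y),0]);k=np.array([0,0,1.])
    z=np.cos(a)*d-np.sin(a)*k;x=-(np.sin(a)*d+np.cos(a)*k);return np.c_[x,np.cross(z,x),z]
def go(p,R,p0=None,R0=None):
    s=bot.get_state();p0=np.array(s['tool_pos']) if p0 is None else p0;R0=np.array(s['orientation']) if R0 is None else R0
    print('d',np.round(R0.T@(np.array(p)-p0),4),'rv',Ro.from_matrix(R0.T@R).as_rotvec(True).round(2))
def grasp_tcp(g,R,ov=.150): return np.array(g)-ov*R[:,2]
E
python3 - <<'E'
from h import *
c=bot.camera('top');s=bot.camera('scene')
M=np.array([.527,.219]);a=np.radians(2.08);r=np.array([[np.cos(a),-np.sin(a)],[np.sin(a),np.cos(a)]])
W=lambda x,y,z:np.r_[M+r@[x,y],z]
ca,sa=np.cos(np.radians(22)),np.sin(np.radians(22))
pts=dict(mark=(-45,-112,85),bowl=(0,55,100),pad=(40-60*ca-4*sa*-1*-1,-75,80+60*sa+4*ca),c1=(-75,-125,20),c2=(75,-125,20),c3=(-75,125,20))
for k,v in pts.items():
    X=W(*np.array(v)/1000);print(k,X.round(3),'topcrop',((proj(c,X)-[105,245])*5).round(),'scenecrop',((proj(s,X)-[415,170])*5).round())
print('cup rim scene',proj(s,[.502,-.174,.07]),'foot',proj(s,[.502,-.174,0]))
R1=Rt(15,55);p1=np.array([.42,.12,.33]);go(p1,R1)
R2=Rt(-19.1,22);p2=grasp_tcp([.502,-.174,.172],R2);print(p2);go(p2,R2,p1,R1)
E
```

```text
mark [0.486 0.105 0.085] topcrop [570. 277.] scenecrop [101.  83.]
bowl [0.525 0.274 0.1  ] topcrop [189. 190.] scenecrop [500. 122.]
pad [0.513 0.143 0.106] topcrop [475. 219.] scenecrop [203.  93.]
c1 [0.457 0.091 0.02 ] topcrop [628. 332.] scenecrop [ 41. 131.]
c2 [0.606 0.097 0.02 ] topcrop [622.  22.] scenecrop [ 94. 379.]
c3 [0.448 0.341 0.02 ] topcrop [109. 350.] scenecrop [549. 115.]
cup rim scene [313.24506475 196.66000729] foot [314.12781819 216.22880188]
d [-0.3617 -0.33    0.0745] rv [-10.16 -34.02 -32.09]
[ 0.37057879 -0.12849133  0.22819099]
d [ 0.1502 -0.2272  0.0191] rv [ 27.05 -32.01  21.52]
```

Careful with the scale: shifts go in shares of 0.4 m and turns go in shares of 2 pi rad. That gives: -0.362 m / 0.4 = -0.905, -0.33 m / 0.4 = -0.825, -34 degrees / 360 = -0.0944.

```bash
echo '[[[0.085,-0.905,-0.825,0.1875,-0.0278,-0.0944,-0.0889],[0.085,-0.905,-0.825,0.1875,-0.0278,-0.0944,-0.0889],[0.085,-0.905,-0.825,0.1875,-0.0278,-0.0944,-0.0889],[0.085,-0.905,-0.825,0.1875,-0.0278,-0.0944,-0.0889],[0.085,-0.905,-0.825,0.1875,-0.0278,-0.0944,-0.0889],[0.085,-0.905,-0.825,0.1875,-0.0278,-0.0944,-0.0889],[0.085,-0.905,-0.825,0.1875,-0.0278,-0.0944,-0.0889],[0.085,-0.905,-0.825,0.1875,-0.0278,-0.0944,-0.0889],[0.085,-0.905,-0.825,0.1875,-0.0278,-0.0944,-0.0889],[0.085,-0.905,-0.825,0.1875,-0.0278,-0.0944,-0.0889]]]' > rows.txt && python3 jog.py rows.txt
python3 - <<'E'
from h import *
print(np.round(bot.get_state()['joint_pos'],1))
R2=Rt(-19.1,22);p2=grasp_tcp([.502,-.174,.172],R2);go(p2,R2)
E
```

```text
time_s: 1.3
tool_pos: [0.4208, 0.1179, 0.3299]
orientation: [[-0.791, -0.256, 0.556], [-0.211, 0.967, 0.146], [-0.575, -0.002, -0.818]]
force: [1.4, 0.8, -0.2]
finger_gap: 0.0852
gripper_force: 0.0
[  -3.5  -19.8  129.8   17.2   37.5 -119. ]
d [ 0.15   -0.2252  0.0194] rv [ 26.87 -31.92  21.47]
```

```bash
python3 - <<'E'
from h import *
R2=Rt(-32,22);p2=grasp_tcp([.502,-.174,.172],R2);print(p2);go(p2,R2)
E
```

```text
[ 0.38405552 -0.10030011  0.22819099]
d [ 0.1334 -0.2014  0.031 ] rv [ 37.09 -31.01  29.59]
```

Converted, -0.201 m / 0.4 = -0.5025, 0.133 m / 0.4 = 0.3325, 37.1 degrees / 360 = 0.1031.

```bash
echo '[[[0.085,0.3325,-0.5025,0.0775,0.1031,-0.0861,0.0822],[0.085,0.3325,-0.5025,0.0775,0.1031,-0.0861,0.0822],[0.085,0.3325,-0.5025,0.0775,0.1031,-0.0861,0.0822],[0.085,0.3325,-0.5025,0.0775,0.1031,-0.0861,0.0822],[0.085,0.3325,-0.5025,0.0775,0.1031,-0.0861,0.0822],[0.085,0.3325,-0.5025,0.0775,0.1031,-0.0861,0.0822],[0.085,0.3325,-0.5025,0.0775,0.1031,-0.0861,0.0822],[0.085,0.3325,-0.5025,0.0775,0.1031,-0.0861,0.0822]]]' > rows.txt && python3 jog.py rows.txt
python3 - <<'E'
from h import *
print(np.round(bot.get_state()['joint_pos'],1))
R2=Rt(-32,22);p2=grasp_tcp([.502,-.174,.172],R2);go(p2,R2)
p2=grasp_tcp([.502,-.174,.042],R2);go(p2,R2)
cv2.imwrite('pics/w1.png',bot.camera('wrist')['image'])
E
```

```text
time_s: 2.1
tool_pos: [0.3378, -0.1014, 0.2799]
orientation: [[-0.373, 0.501, 0.781], [0.227, 0.865, -0.447], [-0.9, 0.01, -0.436]]
force: [-0.6, 1.2, 0.2]
finger_gap: 0.0846
gripper_force: 0.0
[ -40.4  -40.   154.2   77.7    9.8 -171.6]
d [0.0295 0.0236 0.0582] rv [ 2.01 -3.88  0.24]
d [0.1465 0.0223 0.1149] rv [ 2.01 -3.88  0.24]
```

View pics/w1.png

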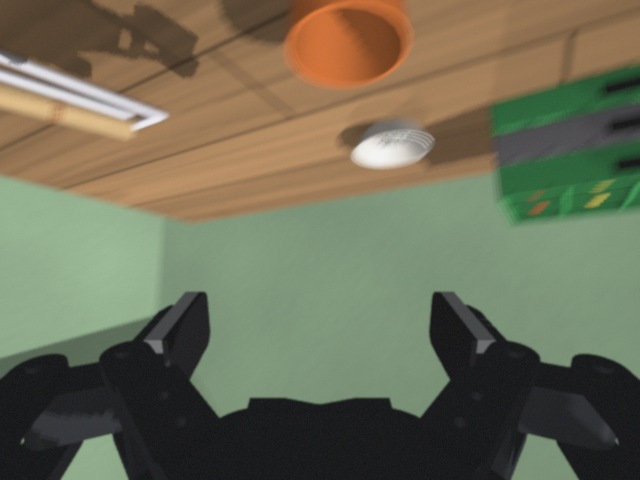

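The wrist view shows the cup ahead at (347,40), with J3 and J5 at their limits. I'll fit a kinematic model from the recorded joints and poses so I can pick configurations with margin.

```bash
cat > kin.py <<'E'
from h import *
from scipy.optimize import least_squares
C=None
def fk(q,P):
    a1,b,d1,L2,L3,a3,d6=P;q=np.radians(q);E=lambda s,*a:Ro.from_euler(s,a).as_matrix()
    A1=E('Z',q[0]);A2=A1@E('Y',q[1]);A3=A2@E('Y',q[2]);A5=A3@E('ZY',q[3],q[4]);R=A5@E('Z',q[5])@E('Z',np.pi/2)
    p=A1@[a1,b,d1]+A2[:,2]*L2+A3@[a3,0,L3]+A5[:,2]*d6
    return p,R
S=[([59.811,9.076,91.501,0,79.423,-12.038],[0.17900505,0.5461275,0.40371141])]
P=np.array([0,.12,.3,.4,.4,0,.1])
LO=np.array([-166.64,-54.1,10.49,-73.88,9.74,-171.62]);HI=np.array([166.64,131.32,154.53,253.88,151.15,171.62])
E
python3 - <<'E'
from kin import *
import json
q=bot.get_state();q2=[-3.5,-19.8,129.8,17.2,37.5,-119.0]
print(fk(S[0][0],P)[1].round(3));print(fk(q['joint_pos'],P)[1].round(3),np.round(q['orientation'],3))
D=S+[(q2,[.4208,.1179,.3299]),(q['joint_pos'],q['tool_pos'])]
f=lambda P:np.concatenate([fk(a,P)[0]-b for a,b in D])
r=least_squares(lambda p:np.r_[f(p),1e-3*(p-P)],P);print(r.x.round(4),np.abs(f(r.x)).max())
E
```

```text
[[[-0.95   0.312 -0.   ]
  [ 0.312  0.95  -0.   ]
  [ 0.    -0.    -1.   ]]]
[[[-0.365  0.504  0.783]
  [ 0.223  0.864 -0.452]
  [-0.904  0.009 -0.427]]] [[-0.365  0.504  0.783]
 [ 0.223  0.864 -0.452]
 [-0.904  0.009 -0.427]]Traceback (most recent call last):
  File "<stdin>", line 7, in <module>
    return func(*args, **kwargs)
    vector_fun = VectorFunction(
        fun_wrapped,
    ...<6 lines>...
        workers=workers
    )
    self._update_fun()
    ~~~~~~~~~~~~~~~~^^
    self.f = self.fun_wrapped(xp_copy(self.x))
             ~~~~~~~~~~~~~~~~^^^^^^^^^^^^^^^^^
    return np.atleast_1d(self.fun(x))
                         ~~~~~~~~^^^
    return self.f(x, *self.args, **self.kwargs)
           ~~~~~~^^^^^^^^^^^^^^^^^^^^^^^^^^^^^^
  File "<stdin>", line 7, in <lambda>
    res = self.concatenate(tuple(objs), axis=axis)
ValueError: all the input arrays must have same number of dimensions, but the array at index 0 has 2 dimension(s) and the array at index 1 has 1 dimension(s)
```

```bash
cat > patch.py <<'E'
s=open('kin.py').read()
s=s.replace("Ro.from_euler(s,a).as_matrix()","Ro.from_euler(s,a if len(s)>1 else a[0]).as_matrix()")
s+='''
D=S+[([-3.5,-19.8,129.8,17.2,37.5,-119.0],[.4208,.1179,.3299])]
def ik(p,R,q0,P=P):
    def f(q):
        a,B=fk(q,P);return np.r_[(a-p)*10,Ro.from_matrix(B.T@R).as_rotvec()]
    r=least_squares(f,np.clip(q0,LO+.1,HI-.1),bounds=(LO,HI),x_scale=50.,max_nfev=60);return r.x,np.abs(r.fun).max()
marg=lambda q:np.min(np.minimum(q-LO,HI-q))
'''
open('kin.py','w').write(s)
E
python3 patch.py; python3 - <<'E'
from kin import *
q=bot.get_state();print(q['tool_pos'],np.round(q['joint_pos'],2))
DD=D+[(q['joint_pos'],q['tool_pos'])]
f=lambda P:np.concatenate([fk(a,P)[0]-b for a,b in DD])
r=least_squares(lambda p:np.r_[f(p),1e-3*(p-P)],P);print(r.x.round(4),np.abs(f(r.x)).max())
open('kin.py','a').write(f"P=np.array({r.x.tolist()})\nik.__defaults__=(P,)\n")
from importlib import reload
import kin;reload(kin);from kin import *
out=[]
rng=np.random.default_rng(0)
for al in(10,20,30,40):
  for yaw in range(-110,111,20):
    for fl in(0,1):
      R=Rt(yaw-19,al)@Ro.from_euler('z',180*fl,True).as_matrix();p=grasp_tcp([.502,-.174,.042],R)
      best=(-1,)
      for k in range(8):
        x,e=ik(p,R,rng.uniform([-60,-40,40,-60,15,-160],[60,80,150,240,120,160]))
        if e<1e-3 and marg(x)>best[0]: best=(marg(x),al,yaw-19,fl,x.round(0))
      if best[0]>3: out.append(best)
for o in out: print(o[:4],o[4].tolist())
E
```

```text
[ 0.33666582 -0.10158776  0.28214231] [ -40.57  -40.83  154.41   77.79    9.76 -171.57]
[0.0017 0.1199 0.3073 0.3827 0.5191 0.0556 0.1315] 0.0001695582523836836
(np.float64(14.510672536872967), 10, -129, 0) [-7.0, 61.0, 74.0, -59.0, 105.0, 51.0]
(np.float64(14.51067262297412), 10, -129, 1) [-7.0, 61.0, 74.0, -59.0, 105.0, -129.0]
(np.float64(4.810765931030346), 10, -69, 0) [-5.0, 41.0, 117.0, 249.0, 71.0, 70.0]
(np.float64(4.810765892492327), 10, -69, 1) [-5.0, 41.0, 117.0, 249.0, 71.0, -110.0]
(np.float64(25.386762484610188), 10, -49, 0) [-16.0, 38.0, 129.0, 215.0, 69.0, 82.0]
(np.float64(25.386762482952747), 10, -49, 1) [-16.0, 38.0, 129.0, 215.0, 69.0, -98.0]
(np.float64(17.817076030008764), 10, -29, 0) [-36.0, 37.0, 137.0, 173.0, 74.0, 91.0]
(np.float64(17.817076030008792), 10, -29, 1) [-36.0, 37.0, 137.0, 173.0, 74.0, -89.0]
(np.float64(17.866280105068427), 10, -9, 0) [-57.0, 37.0, 137.0, 131.0, 76.0, 95.0]
(np.float64(17.866280105068512), 10, -9, 1) [-57.0, 37.0, 137.0, 131.0, 76.0, -85.0]
(np.float64(25.508504560942157), 10, 11, 0) [-66.0, 38.0, 129.0, 100.0, 77.0, 103.0]
(np.
[... 5247 characters left out ...]
-56.0, 13.0, 132.0, 80.0, 46.0, -42.0]
(np.float64(32.68766426210722), 40, 31, 0) [-58.0, 20.0, 122.0, 63.0, 59.0, 136.0]
(np.float64(32.687664262107404), 40, 31, 1) [-58.0, 20.0, 122.0, 63.0, 59.0, -44.0]
(np.float64(39.3485664302531), 40, 51, 0) [-57.0, 28.0, 110.0, 50.0, 71.0, 132.0]
(np.float64(44.34813745096045), 40, 51, 1) [-57.0, 28.0, 110.0, 50.0, 71.0, -48.0]
(np.float64(44.34873394803573), 40, 71, 0) [-53.0, 35.0, 98.0, 40.0, 83.0, 127.0]
(np.float64(56.31976784950882), 40, 71, 1) [-53.0, 35.0, 98.0, 40.0, 83.0, -53.0]
(np.float64(51.138705655313515), 40, 91, 0) [-48.0, 42.0, 87.0, 30.0, 93.0, 120.0]
(np.float64(58.272506954966346), 40, 91, 1) [-48.0, 42.0, 87.0, 30.0, 93.0, -60.0]
```

```bash
cat > plan.py <<'E'
from kin import *
BOWL=np.array([.525,.275,.16])
def pour(Rg,g,b,th):   # yaw g, tilt direction world azimuth b
    h=np.array([np.cos(b),np.sin(b),0]);ax=np.cross([0,0,1],h)
    T=Ro.from_rotvec(ax*np.radians(th)).as_matrix();R=T@Ro.from_euler('z',g,True).as_matrix()@Rg
    return grasp_tcp(BOWL-.028*T[:,2],R),R
E
python3 - <<'E'
from plan import *
res=[]
for fl,j6 in((0,121),(1,-59)):
  for al in (20,):
    Rg=Rt(51,al)@Ro.from_euler('z',180*fl,True).as_matrix()
    qg=np.array([-62,40,106,60,86,j6.__float__()])
    for g in range(-75,76,25):
      p,R=pour(Rg,g,0,0);q,e=ik(p,R,qg+[55,0,0,0,0,0])
      if e>2e-3: continue
      for b in range(0,360,30):
        x=q.copy();m=marg(x);ok=1;mx=0
        for th in range(15,136,15):
          p,R=pour(Rg,g,np.radians(b),th);x2,e=ik(p,R,x)
          if e>2e-3: ok=0;break
          mx=max(mx,np.abs(x2-x).max());x=x2;m=min(m,marg(x))
        if ok: 
          tz=R[2,2];back=np.dot(R[:,2],Ro.from_rotvec(np.cross([0,0,1],[np.cos(np.radians(b)),np.sin(np.radians(b)),0])*np.radians(135)).as_matrix()[:,2])
          res.append((m,fl,51+g,b,round(tz,2),p.round(2).tolist(),round(mx),q.round().tolist(),x.round().tolist()))
res.sort(key=lambda t:-t[0])
for r in res[:25]: print(r)
E
```

```text
(np.float64(39.41509505926945), 0, 126, 210, np.float64(0.17), [0.57, 0.14, 0.15], 15, [-5.0, 46.0, 79.0, 48.0, 108.0, 131.0], [-10.0, 49.0, 91.0, 80.0, 112.0, -4.0])
(np.float64(37.965028234696234), 1, 76, 330, np.float64(0.42), [0.45, 0.16, 0.12], 13, [-13.0, 23.0, 117.0, 78.0, 74.0, -48.0], [-9.0, 46.0, 116.0, 114.0, 109.0, 59.0])
(np.float64(36.8656720723295), 0, 101, 180, np.float64(0.12), [0.49, 0.14, 0.16], 18, [-10.0, 35.0, 98.0, 61.0, 91.0, 133.0], [-14.0, 34.0, 116.0, 100.0, 92.0, -16.0])
(np.float64(35.43480550061909), 0, 76, 180, np.float64(0.4), [0.53, 0.14, 0.12], 19, [-13.0, 23.0, 117.0, 78.0, 74.0, 132.0], [-11.0, 51.0, 99.0, 97.0, 114.0, -9.0])
(np.float64(34.976903113346125), 1, 76, 0, np.float64(0.08), [0.57, 0.14, 0.17], 18, [-13.0, 23.0, 117.0, 78.0, 74.0, -48.0], [-9.0, 47.0, 88.0, 68.0, 116.0, 87.0])
(np.float64(32.42925351767714), 1, 101, 0, np.float64(0.37), [0.52, 0.14, 0.12], 14, [-10.0, 35.0, 98.0, 61.0, 91.0, -47.0], [-11.0, 51.0, 97.0, 86.0, 118.0, 76.0])
(np.float64(27.216061024226747), 1, 101, 90, np.float64(-0.41), [0.55, 0.39, 0.24], 14, [-10.0, 35.0
[... 2377 characters left out ...]
.0, 66.0, 81.0, 102.0, 133.0, 2.0])
(np.float64(17.528201924652763), 1, 126, 0, np.float64(0.63), [0.48, 0.16, 0.08], 14, [-5.0, 46.0, 79.0, 48.0, 108.0, -49.0], [-7.0, 58.0, 102.0, 109.0, 125.0, 67.0])
(np.float64(17.350025793716668), 0, 26, 120, np.float64(0.29), [0.4, 0.21, 0.14], 24, [8.0, 8.0, 137.0, 151.0, 38.0, 107.0], [10.0, 36.0, 129.0, 173.0, 92.0, -41.0])
(np.float64(17.350025793716668), 0, 26, 150, np.float64(0.61), [0.5, 0.15, 0.09], 22, [8.0, 8.0, 137.0, 151.0, 38.0, 107.0], [-8.0, 57.0, 102.0, 116.0, 121.0, -19.0])
(np.float64(17.35002579371573), 1, 26, 240, np.float64(0.79), [0.49, 0.37, 0.06], 23, [8.0, 8.0, 137.0, 151.0, 38.0, -73.0], [33.0, 74.0, 72.0, 236.0, 132.0, -1.0])
```

```bash
cat >> plan.py <<'E'
Rg=Rt(51,20)@Ro.from_euler('z',180,True).as_matrix()
def path(p0,R0,q0,p1,R1,n=10):
    rv=Ro.from_matrix(R0.T@R1).as_rotvec();q=q0;m=99;mx=0
    for i in range(1,n+1):
        t=i/n;x,e=ik(p0+t*(p1-p0),R0@Ro.from_rotvec(rv*t).as_matrix(),q);mx=max(mx,np.abs(x-q).max());m=min(m,marg(x));q=x
        if e>2e-3: print('  FAIL at',t,x.round());break
    print('d',(R0.T@(p1-p0)).round(4),'rv',np.degrees(rv).round(2),'q',q.round(),'marg',round(m,1),'maxstep',round(mx,1));return p1,R1,q
E
python3 - <<'E'
from plan import *
s=bot.get_state();a=(np.array(s['tool_pos']),np.array(s['orientation']),np.array(s['joint_pos']))
pre=grasp_tcp([.502,-.174,.172],Rg)
print(pre)
print('direct');path(*a,pre,Rg,12)
Rm=Rt(20,60)@Ro.from_euler('z',180,True).as_matrix()
for yaw,al in((10,60),(30,60),(30,80)):
  for f in(90,135,180):
    Rm=Rt(yaw,al)@Ro.from_euler('z',f,True).as_matrix();print(yaw,al,f);b=path(*a,np.array([.40,-.15,.33]),Rm,12);path(*b,pre,Rg,12)
E
```

```text
[ 0.41329484 -0.28354175  0.22330302]
direct
d [-0.0152 -0.1191  0.1674] rv [ -4.97  93.35 118.04] q [-62.  22. 110.  60.  92. -47.] marg 3.7 maxstep 33.0
10 60 90
d [-0.0771 -0.0094  0.051 ] rv [ 2.74 46.21 57.28] q [-45. -18. 128.  30.  56. -68.] marg 1.3 maxstep 28.5
d [-0.1338 -0.0621  0.0874] rv [-4.56 51.5  57.32] q [-62.  22. 110.  60.  92. -47.] marg 27.8 maxstep 3.5
10 60 135
  FAIL at 0.08333333333333333 [ -40.  -39.  152.   47.   10. -133.]
d [-0.0771 -0.0094  0.051 ] rv [22.2  45.75 99.49] q [ -40.  -39.  152.   47.   10. -133.] marg 0.0 maxstep 38.9
d [-0.1385  0.0507  0.0874] rv [14.86 47.28 15.28] q [-62.  22. 110.  60.  92. -47.] marg 27.3 maxstep 105.1
10 60 180
  FAIL at 0.08333333333333333 [ -39.  -39.  152.   40.   10. -122.]
d [-0.0771 -0.0094  0.051 ] rv [ 44.25  39.31 140.71] q [ -39.  -39.  152.   40.   10. -122.] marg 0.0 maxstep 49.4
d [-0.0621  0.1338  0.0874] rv [ 32.03  38.25 -26.88] q [-62.  22. 110.  60.  92. -47.] marg 26.8 maxstep 135.3
30 60 90
d [-0.0771 -0.0094  0.051 ] rv [-9.14 53.96 41.47] q [-46. -15. 125.  32.  65. -89.] marg 2.4 maxstep 26.9

[... 782 characters left out ...]
0729  0.0955] rv [-33.79  54.92  64.23] q [-62.  22. 110.  60.  92. -47.] marg 34.5 maxstep 4.5
30 80 135
  FAIL at 0.08333333333333333 [ -39.  -39.  152.   37.   10. -125.]
d [-0.0771 -0.0094  0.051 ] rv [32.85 55.82 71.83] q [ -39.  -39.  152.   37.   10. -125.] marg 0.0 maxstep 46.7
d [-0.1381  0.0349  0.0955] rv [-9.68 60.44 23.85] q [-62.  22. 110.  60.  92. -47.] marg 33.8 maxstep 93.4
30 80 180
  FAIL at 0.08333333333333333 [ -39.  -39.  151.   29.   10. -113.]
d [-0.0771 -0.0094  0.051 ] rv [ 57.87  43.65 111.1 ] q [ -39.  -39.  151.   29.   10. -113.] marg 0.0 maxstep 58.8
d [-0.0729  0.1223  0.0955] rv [ 14.13  59.3  -16.84] q [-62.  22. 110.  60.  92. -47.] marg 33.0 maxstep 122.6
```

Converted, -0.077 m / 0.4 = -0.1925, 0.051 m / 0.4 = 0.1275, 54 degrees / 360 = 0.15.

```bash
echo '[[[0.085,-0.1925,-0.0225,0.1275,-0.0253,0.15,0.1153],[0.085,-0.1925,-0.0225,0.1275,-0.0253,0.15,0.1153],[0.085,-0.1925,-0.0225,0.1275,-0.0253,0.15,0.1153],[0.085,-0.1925,-0.0225,0.1275,-0.0253,0.15,0.1153],[0.085,-0.1925,-0.0225,0.1275,-0.0253,0.15,0.1153],[0.085,-0.1925,-0.0225,0.1275,-0.0253,0.15,0.1153],[0.085,-0.1925,-0.0225,0.1275,-0.0253,0.15,0.1153],[0.085,-0.1925,-0.0225,0.1275,-0.0253,0.15,0.1153],[0.085,-0.1925,-0.0225,0.1275,-0.0253,0.15,0.1153],[0.085,-0.1925,-0.0225,0.1275,-0.0253,0.15,0.1153]]]' > rows.txt && python3 jog.py rows.txt | head -2
python3 - <<'E'
from plan import *
s=bot.get_state();a=(np.array(s['tool_pos']),np.array(s['orientation']),np.array(s['joint_pos']));print(a[2].round())
path(*a,grasp_tcp([.502,-.174,.172],Rg),Rg,12)
E
```

```text
time_s: 3.15
tool_pos: [0.4025, -0.148, 0.3262]
[-46. -14. 125.  32.  66. -88.]
d [-0.124  -0.1014  0.0585] rv [-18.42  41.78  71.31] q [-62.  22. 110.  60.  92. -47.] marg 30.7 maxstep 4.3
```

Converted, -0.124 m / 0.4 = -0.31, -0.101 m / 0.4 = -0.2525, 71.3 degrees / 360 = 0.1981.

```bash
echo '[[[0.085,-0.31,-0.2525,0.145,-0.0511,0.1161,0.1981],[0.085,-0.31,-0.2525,0.145,-0.0511,0.1161,0.1981],[0.085,-0.31,-0.2525,0.145,-0.0511,0.1161,0.1981],[0.085,-0.31,-0.2525,0.145,-0.0511,0.1161,0.1981],[0.085,-0.31,-0.2525,0.145,-0.0511,0.1161,0.1981],[0.085,-0.31,-0.2525,0.145,-0.0511,0.1161,0.1981],[0.085,-0.31,-0.2525,0.145,-0.0511,0.1161,0.1981],[0.085,-0.31,-0.2525,0.145,-0.0511,0.1161,0.1981],[0.085,-0.31,-0.2525,0.145,-0.0511,0.1161,0.1981],[0.085,-0.31,-0.2525,0.145,-0.0511,0.1161,0.1981]]]' > rows.txt && python3 jog.py rows.txt
python3 - <<'E'
from plan import *
s=bot.get_state();a=(np.array(s['tool_pos']),np.array(s['orientation']),np.array(s['joint_pos']));print(a[2].round())
path(*a,grasp_tcp([.502,-.174,.042],Rg),Rg,6)
w=bot.camera('wrist');im=w['image'];c=bot.camera('top')['image'];sc=bot.camera('scene')['image']
cv2.imwrite('pics/w2.png',np.hstack([cv2.resize(im,(400,300)),cv2.resize(sc[100:340,200:520],(400,300))]))
print('cup in wrist',proj(w,[.502,-.174,.07])*[400/640,300/480])
E
```

```text
time_s: 4.15
tool_pos: [0.4137, -0.284, 0.224]
orientation: [[0.215, 0.776, 0.593], [0.265, -0.63, 0.73], [0.94, 0.0, -0.341]]
force: [0.1, 0.4, -0.3]
finger_gap: 0.0855
gripper_force: 0.0
[-62.  22. 111.  60.  92. -47.]
d [-0.1229 -0.0006  0.0447] rv [ 0.07 -0.05 -0.02] q [-62.  40. 106.  60.  86. -59.] marg 44.8 maxstep 3.4
cup in wrist [198.59125811 288.60216072]
```

View pics/w2.png

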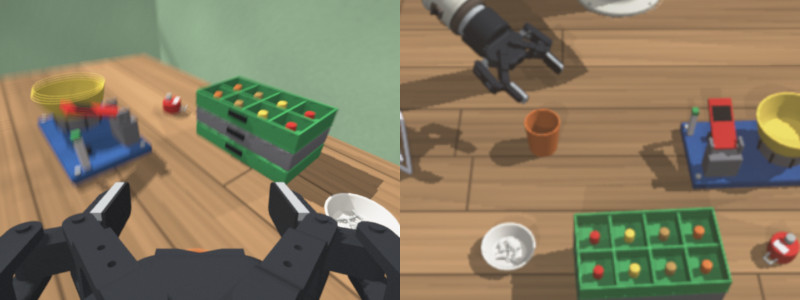

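The wrist view has the cup's orange edge centred between the fingers at about (198,250). The scene view shows the open gripper above and beside the cup at (542,130). I'll descend and close.

Careful with the scale: shifts go in shares of 0.4 m and turns go in shares of 2 pi rad. That gives: -0.123 m / 0.4 = -0.3075, 0.03 m / 0.4 = 0.075.

```bash
echo '[[[0.085,-0.1,0,0.0375,0,0,0],[0.085,-0.2,0,0.075,0,0,0],[0.085,-0.2625,0,0.095,0,0,0],[0.085,-0.3075,-0.0013,0.1118,0,0,0],[0.085,-0.3075,-0.0013,0.1118,0,0,0],[0.085,-0.3075,-0.0013,0.1118,0,0,0]]]' > rows.txt && python3 jog.py rows.txt
echo '[[[0.04,0,0,0,0,0,0],[0.04,0,0,0,0,0,0],[0.04,0,0,0,0,0,0],[0.04,0,0,0,0,0,0],[0.04,0,0,0,0,0,0],[0.04,0,0,0,0,0,0],[0.04,0,0,0,0,0,0],[0.04,0,0,0,0,0,0]]]' > rows.txt && python3 jog.py rows.txt
```

```text
time_s: 4.9
tool_pos: [0.4138, -0.2843, 0.094]
orientation: [[0.211, 0.778, 0.591], [0.272, -0.628, 0.73], [0.939, 0.006, -0.344]]
force: [0.1, 0.6, 0.1]
finger_gap: 0.0849
gripper_force: 0.0
time_s: 5.7
tool_pos: [0.4138, -0.2848, 0.0948]
orientation: [[0.21, 0.778, 0.592], [0.27, -0.629, 0.729], [0.94, 0.007, -0.342]]
force: [-1.7, -1.4, 6.5]
finger_gap: 0.0615
gripper_force: 64.0
```

```bash
python3 - <<'E'
from plan import *
s=bot.get_state();a=(np.array(s['tool_pos']),np.array(s['orientation']),np.array(s['joint_pos']))
b=path(*a,a[0]+[0,0,.18],a[1],6)
G=a[1]
def pp(z,g,th):
    import plan;plan.BOWL=np.array([.525,.275,z]);return plan.pour(G,g,np.pi/2,th)
c=path(*b,*pp(.27,50,0),12)
d=path(*c,*pp(.21,50,70),10)
e=path(*d,*pp(.165,50,135),10)
E
```

```text
d [ 0.1691  0.0013 -0.0616] rv [0. 0. 0.] q [-62.  16. 110.  60.  95. -43.] marg 44.3 maxstep 4.2
d [ 0.1603 -0.1575  0.3826] rv [ 46.98   0.35 -17.12] q [-11.  23.  99.  62.  96. -38.] marg 41.0 maxstep 4.6
d [0.0892 0.0221 0.0855] rv [  5.05 -68.7   12.45] q [13. 20. 86.  2. 85.  8.] marg 56.0 maxstep 6.6
d [0.1387 0.0282 0.0992] rv [  4.69 -63.79  11.56] q [ 32.  51.  62. -47. 115.  33.] marg 27.0 maxstep 5.7
```

Converted, 0.169 m / 0.4 = 0.4225, 0.16 m / 0.4 = 0.4.

```bash
echo '[[[0.04,0.05,0,-0.0183,0,0,0],[0.04,0.1375,0,-0.05,0,0,0],[0.04,0.2375,0.0025,-0.0875,0,0,0],[0.04,0.3375,0.0025,-0.1225,0,0,0],[0.04,0.4,0.0025,-0.145,0,0,0],[0.04,0.4225,0.0025,-0.154,0,0,0],[0.04,0.4225,0.0025,-0.154,0,0,0]]]' > rows.txt && python3 jog.py rows.txt
python3 - <<'E'
from plan import *
cv2.imwrite('pics/s3.png',cv2.resize(bot.camera('scene')['image'][100:280,200:440],(640,480)))
s=bot.get_state();a=(np.array(s['tool_pos']),np.array(s['orientation']),np.array(s['joint_pos']))
BOWL[2]=.27;c=path(*a,*pour(a[1],50,np.pi/2,0),12)
E
```

```text
time_s: 6.4
tool_pos: [0.4138, -0.2842, 0.2741]
orientation: [[0.212, 0.778, 0.592], [0.273, -0.629, 0.728], [0.938, 0.007, -0.346]]
force: [0.0, 0.6, -1.8]
finger_gap: 0.0614
gripper_force: 65.0
d [ 0.1632 -0.1569  0.3811] rv [ 46.93   0.22 -17.25] q [-10.  23.  99.  62.  96. -37.] marg 41.0 maxstep 4.6
```

View pics/s3.png

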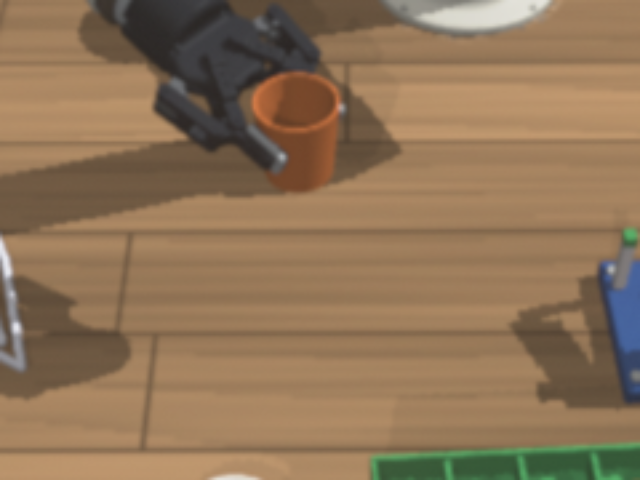

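The cup is upright and lifted between the fingers, its rim at about (297,100), and nothing has spilled. Next is the move over the bowl.

Converted, 0.381 m / 0.4 = 0.9525, 0.362 m / 0.4 = 0.905, 46.9 degrees / 360 = 0.1303.

```bash
echo '[[[0.04,0.025,-0.025,0.0625,0.0083,0,-0.0031],[0.04,0.075,-0.07,0.17,0.0222,0,-0.0083],[0.04,0.12,-0.115,0.28,0.0389,0,-0.0139],[0.04,0.165,-0.16,0.3875,0.0528,0,-0.0194],[0.04,0.21,-0.205,0.495,0.0675,0.0003,-0.025],[0.04,0.255,-0.25,0.605,0.0825,0.0003,-0.0306],[0.04,0.3,-0.29,0.7125,0.0972,0.0006,-0.0361],[0.04,0.35,-0.335,0.8175,0.1111,0.0006,-0.0411],[0.04,0.3875,-0.37,0.905,0.1236,0.0006,-0.0456],[0.04,0.4075,-0.3925,0.9525,0.1303,0.0006,-0.0478]]]' > rows.txt && python3 jog.py rows.txt
python3 - <<'E'
from plan import *
s=bot.get_state();a=(np.array(s['tool_pos']),np.array(s['orientation']),np.array(s['joint_pos']))
G=Ro.from_euler('z',-50,True).as_matrix()@a[1]
BOWL[2]=.21;c=path(*a,*pour(G,50,np.pi/2,70),10);BOWL[2]=.165;path(*c,*pour(G,50,np.pi/2,135),10)
E
```

```text
time_s: 7.45
tool_pos: [0.5514, 0.1396, 0.2922]
orientation: [[-0.069, 0.981, -0.184], [0.337, 0.196, 0.921], [0.939, 0.001, -0.344]]
force: [-0.0, -0.6, -2.7]
finger_gap: 0.0615
gripper_force: 65.3
d [0.0894 0.0229 0.0822] rv [  4.81 -68.64  12.87] q [13. 20. 85.  2. 85.  8.] marg 56.2 maxstep 6.6
d [0.1386 0.0283 0.099 ] rv [  4.46 -63.74  11.95] q [ 32.  51.  61. -47. 116.  34.] marg 27.1 maxstep 5.7
```

Converted, 0.0894 m / 0.4 = 0.2235, 0.027 m / 0.4 = 0.0675, -68.6 degrees / 360 = -0.1906.

```bash
echo '[[[0.04,0.0225,0.0058,0.0205,0.0014,-0.0192,0.0036],[0.04,0.045,0.0115,0.041,0.0028,-0.0381,0.0072],[0.04,0.0675,0.0175,0.0618,0.0039,-0.0572,0.0108],[0.04,0.09,0.023,0.0825,0.0053,-0.0764,0.0142],[0.04,0.1125,0.0288,0.1025,0.0067,-0.0953,0.0178],[0.04,0.135,0.0343,0.1225,0.0081,-0.1144,0.0214],[0.04,0.1575,0.04,0.1438,0.0094,-0.1333,0.025],[0.04,0.18,0.0458,0.1645,0.0106,-0.1525,0.0286],[0.04,0.2,0.0515,0.185,0.0119,-0.1717,0.0322],[0.04,0.2235,0.0573,0.2055,0.0133,-0.1906,0.0358]]]' > rows.txt && python3 jog.py rows.txt | head -2
python3 - <<'E'
from plan import *
s=bot.get_state();a=(np.array(s['tool_pos']),np.array(s['orientation']),np.array(s['joint_pos']))
G=Rg
BOWL[2]=.18;c=path(*a,*pour(G,50,np.pi/2,102),8);BOWL[2]=.165;path(*c,*pour(G,50,np.pi/2,137),8)
E
```

```text
time_s: 8.45
tool_pos: [0.5528, 0.2471, 0.3473]
d [0.0794 0.0109 0.0354] rv [  1.68 -31.05   5.65] q [ 25.  33.  75. -24.  97.  26.] marg 49.9 maxstep 3.5
d [0.0914 0.0101 0.0222] rv [  2.28 -34.36   6.28] q [ 33.  52.  61. -48. 116.  34.] marg 25.7 maxstep 3.2
```

Converted, 0.0794 m / 0.4 = 0.1985, 0.07 m / 0.4 = 0.175, -31 degrees / 360 = -0.0861.

```bash
echo '[[[0.04,0.025,0.0035,0.011,0.0006,-0.0108,0.0019],[0.04,0.05,0.0068,0.022,0.0011,-0.0217,0.0039],[0.04,0.075,0.01,0.033,0.0017,-0.0322,0.0058],[0.04,0.1,0.0138,0.0443,0.0022,-0.0431,0.0078],[0.04,0.125,0.017,0.055,0.0028,-0.0539,0.0097],[0.04,0.15,0.02,0.0663,0.0033,-0.0647,0.0117],[0.04,0.175,0.0238,0.0775,0.0042,-0.0756,0.0136],[0.04,0.1985,0.0273,0.0885,0.0047,-0.0861,0.0156],[0.04,0.1985,0.0273,0.0885,0.0047,-0.0861,0.0156],[0.04,0.1985,0.0273,0.0885,0.0047,-0.0861,0.0156]]]' > rows.txt && python3 jog.py rows.txt | head -2
python3 - <<'E'
from plan import *
s=bot.get_state();a=(np.array(s['tool_pos']),np.array(s['orientation']),np.array(s['joint_pos']))
BOWL[2]=.165;path(*a,*pour(Rg,50,np.pi/2,137),8)
cv2.imwrite('pics/t4.png',np.hstack([cv2.resize(bot.camera('top')['image'][200:350,60:260],(400,300)),cv2.resize(bot.camera('scene')['image'][110:260,400:600],(400,300))]))
E
```

```text
time_s: 9.45
tool_pos: [0.5523, 0.3264, 0.3117]
d [0.092  0.0101 0.0238] rv [  2.37 -34.74   6.36] q [ 33.  52.  61. -48. 116.  34.] marg 25.7 maxstep 3.2
```

View pics/t4.png

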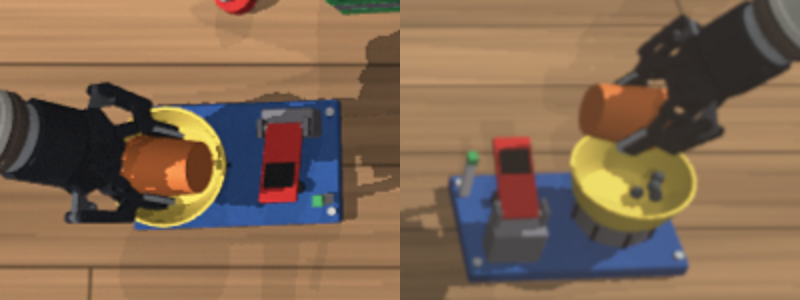

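Several sinkers are already in the bowl, at about (635–657,180–195) in the right half, and the cup is over the bowl. I'll finish the tilt.

Converted, 0.092 m / 0.4 = 0.23, 0.08 m / 0.4 = 0.2, -34.7 degrees / 360 = -0.0964.

```bash
echo '[[[0.04,0.0288,0.0033,0.0075,0.0008,-0.0119,0.0022],[0.04,0.0575,0.0063,0.015,0.0017,-0.0242,0.0044],[0.04,0.0863,0.0095,0.0225,0.0025,-0.0361,0.0067],[0.04,0.115,0.0125,0.03,0.0033,-0.0483,0.0089],[0.04,0.1438,0.0158,0.0375,0.0042,-0.0603,0.0111],[0.04,0.1725,0.019,0.045,0.005,-0.0722,0.0133],[0.04,0.2,0.022,0.0525,0.0058,-0.0844,0.0156],[0.04,0.23,0.0253,0.0595,0.0067,-0.0964,0.0178],[0.04,0.23,0.0253,0.0595,0.0067,-0.0964,0.0178],[0.04,0.23,0.0253,0.0595,0.0067,-0.0964,0.0178]]]' > rows.txt && python3 jog.py rows.txt
echo '[[[0.04,0,0,0,0,0,0],[0.04,0,0,0,0,0,0],[0.04,0,0,0,0,0,0],[0.04,0,0,0,0,0,0],[0.04,0,0,0,0,0,0]]]' > rows.txt && python3 jog.py rows.txt|head -1
python3 - <<'E'
from plan import *
im=bot.camera('scene')['image'][110:260,400:600]
cv2.imwrite('pics/t5.png',cv2.resize(im,(800,600),interpolation=cv2.INTER_CUBIC))
E
```

```text
time_s: 10.55
tool_pos: [0.5528, 0.3917, 0.2449]
orientation: [[-0.061, 0.982, -0.18], [0.398, -0.141, -0.906], [-0.915, -0.127, -0.382]]
force: [-0.1, -1.2, -1.7]
finger_gap: 0.061
gripper_force: 66.5
time_s: 11.05
```

View pics/t5.png

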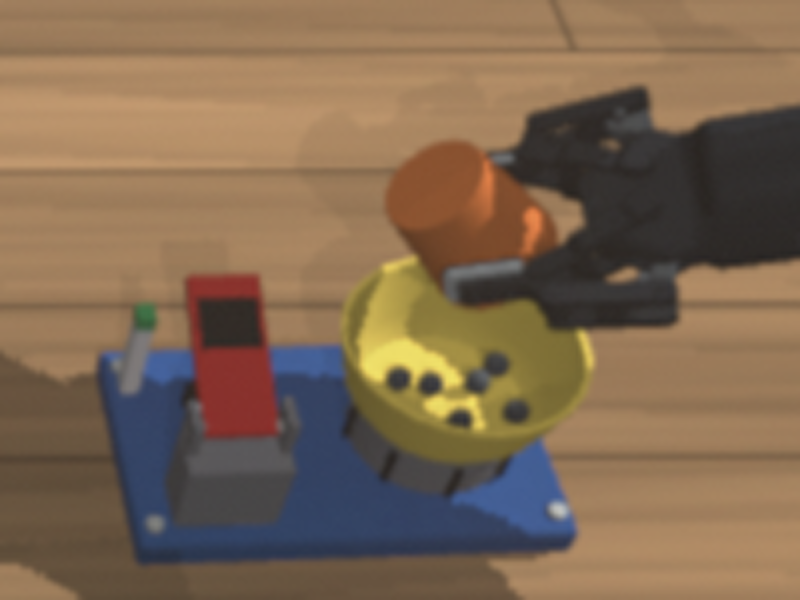

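All six dark sinkers lie in the bowl, between (398,378) and (515,410), and the cup is empty. Now I retrace the moves to put it back.

```bash
python3 - <<'E'
from plan import *
s=bot.get_state();a=(np.array(s['tool_pos']),np.array(s['orientation']),np.array(s['joint_pos']))
BOWL[2]=.22;c=path(*a,*pour(Rg,50,np.pi/2,70),10);BOWL[2]=.27;d=path(*c,*pour(Rg,50,np.pi/2,0),10)
e=path(*d,np.array([.4138,-.2848,.27]),Rg,12);path(*e,np.array([.4138,-.2848,.095]),Rg,6)
E
```

```text
d [-0.1601  0.0052  0.0864] rv [ -4.21  65.69 -12.24] q [13. 19. 85.  2. 86.  8.] marg 30.3 maxstep 5.9
d [-0.1131  0.0042  0.0643] rv [ -4.57  68.71 -12.55] q [-10.  23.  99.  62.  96. -37.] marg 54.7 maxstep 6.6
d [-0.1544 -0.216  -0.356 ] rv [-46.98  -0.    17.1 ] q [-62.  17. 110.  60.  95. -43.] marg 41.0 maxstep 4.6
d [-0.1644 -0.      0.0599] rv [0. 0. 0.] q [-62.  40. 106.  60.  86. -59.] marg 44.4 maxstep 4.1
```

Converted, -0.16 m / 0.4 = -0.4, -0.14 m / 0.4 = -0.35, 65.7 degrees / 360 = 0.1825.

```bash
echo '[[[0.04,-0.05,0.0015,0.027,-0.0014,0.0228,-0.0042],[0.04,-0.1,0.0033,0.054,-0.0028,0.0456,-0.0083],[0.04,-0.15,0.005,0.081,-0.0044,0.0683,-0.0128],[0.04,-0.2,0.0065,0.108,-0.0058,0.0911,-0.0169],[0.04,-0.25,0.008,0.135,-0.0072,0.1139,-0.0211],[0.04,-0.3,0.0098,0.162,-0.0086,0.1367,-0.0256],[0.04,-0.35,0.0113,0.189,-0.0103,0.1597,-0.0297],[0.04,-0.4,0.013,0.216,-0.0117,0.1825,-0.0339]]]' > rows.txt && python3 jog.py rows.txt|head -2
echo '[[[0.04,-0.0315,0.0013,0.0175,-0.0014,0.0211,-0.0039],[0.04,-0.0625,0.0025,0.035,-0.0028,0.0422,-0.0078],[0.04,-0.095,0.0035,0.0535,-0.0042,0.0636,-0.0117],[0.04,-0.125,0.0048,0.0715,-0.0056,0.0847,-0.0156],[0.04,-0.1575,0.0058,0.0893,-0.0069,0.1061,-0.0194],[0.04,-0.1885,0.007,0.1073,-0.0083,0.1272,-0.0233],[0.04,-0.22,0.0083,0.125,-0.01,0.1483,-0.0272],[0.04,-0.25,0.0093,0.1425,-0.0114,0.1694,-0.0311],[0.04,-0.2825,0.0105,0.16,-0.0128,0.1908,-0.0347]]]' > rows.txt && python3 jog.py rows.txt
python3 - <<'E'
from plan import *
s=bot.get_state();a=(np.array(s['tool_pos']),np.array(s['orientation']),np.array(s['joint_pos']))
e=path(*a,np.array([.4138,-.2848,.27]),Rg,12)
E
```

```text
time_s: 11.9
tool_pos: [0.5516, 0.249, 0.3589]
time_s: 12.8
tool_pos: [0.5517, 0.1361, 0.2935]
orientation: [[-0.066, 0.982, -0.178], [0.332, 0.189, 0.924], [0.941, 0.002, -0.339]]
force: [-0.4, 0.9, -1.9]
finger_gap: 0.0614
gripper_force: 66.4
d [-0.1528 -0.2152 -0.3565] rv [-46.9   -0.24  17.09] q [-62.  17. 110.  60.  95. -43.] marg 41.0 maxstep 4.6
```

Converted, -0.3565 m / 0.4 = -0.8913, -0.317 m / 0.4 = -0.7925, -46.9 degrees / 360 = -0.1303.

```bash
echo '[[[0.04,-0.0425,-0.06,-0.0975,-0.0144,0,0.0053],[0.04,-0.085,-0.12,-0.1975,-0.0289,0,0.0106],[0.04,-0.1275,-0.18,-0.2975,-0.0433,0,0.0158],[0.04,-0.17,-0.24,-0.395,-0.0578,-0.0003,0.0211],[0.04,-0.2125,-0.3,-0.495,-0.0722,-0.0003,0.0264],[0.04,-0.255,-0.36,-0.595,-0.0869,-0.0003,0.0317],[0.04,-0.2975,-0.42,-0.6925,-0.1014,-0.0006,0.0369],[0.04,-0.34,-0.48,-0.7925,-0.1158,-0.0006,0.0422],[0.04,-0.3825,-0.5375,-0.8913,-0.1303,-0.0006,0.0475],[0.04,-0.3825,-0.5375,-0.8913,-0.1303,-0.0006,0.0475]]]' > rows.txt && python3 jog.py rows.txt
python3 - <<'E'
from plan import *
s=bot.get_state();a=(np.array(s['tool_pos']),np.array(s['orientation']),np.array(s['joint_pos']))
e=path(*a,np.array([.4138,-.2848,.095]),Rg,12)
E
```

```text
time_s: 13.8
tool_pos: [0.4125, -0.2894, 0.2726]
orientation: [[0.218, 0.771, 0.598], [0.271, -0.636, 0.722], [0.937, 0.005, -0.348]]
force: [-0.0, 0.9, -0.1]
finger_gap: 0.0615
gripper_force: 66.6
d [-0.1649 -0.0027  0.0659] rv [0.58 0.38 0.06] q [-62.  40. 106.  60.  86. -59.] marg 44.5 maxstep 2.2
```

Converted, -0.161 m / 0.4 = -0.4025, -0.158 m / 0.4 = -0.395, 0.5 degrees / 360 = 0.0014.

```bash
echo '[[[0.04,0,0,0,0,0,0],[0.04,-0.1,0,0.0375,0.0003,0.0003,0],[0.04,-0.2,-0.0025,0.075,0.0008,0.0006,0],[0.04,-0.3,-0.0025,0.1163,0.0011,0.0008,0],[0.04,-0.3625,-0.0025,0.1425,0.0014,0.0011,0],[0.04,-0.395,-0.0025,0.1575,0.0014,0.0011,0],[0.04,-0.4025,-0.0025,0.1613,0.0014,0.0011,0],[0.04,-0.4025,-0.0025,0.1613,0.0014,0.0011,0],[0.04,-0.4025,-0.0025,0.1613,0.0014,0.0011,0]]]' > rows.txt && python3 jog.py rows.txt
python3 - <<'E'
from plan import *
s=bot.get_state();a=(np.array(s['tool_pos']),np.array(s['orientation']),np.array(s['joint_pos']))
e=path(*a,np.array([.4138,-.2848,.095]),Rg,12)
E
```

```text
time_s: 14.7
tool_pos: [0.4171, -0.2799, 0.0995]
orientation: [[0.211, 0.783, 0.585], [0.266, -0.622, 0.736], [0.941, 0.0, -0.339]]
force: [0.2, -0.1, -1.1]
finger_gap: 0.0612
gripper_force: 66.5
d [-0.0062  0.0005 -0.004 ] rv [-0.5  -0.17  0.19] q [-62.  40. 106.  60.  86. -59.] marg 48.5 maxstep 1.2
```

Converted, -0.0042 m / 0.4 = -0.0105, -0.003 m / 0.4 = -0.0075.

```bash
echo '[[[0.04,-0.0038,0,0.0013,0,0,0],[0.04,-0.0075,0,0.0025,0,0,0],[0.04,-0.0105,0,0.0038,0,0,0],[0.04,-0.0105,0,0.0038,0,0,0]]]' > rows.txt && python3 jog.py rows.txt
```

```text
time_s: 15.1
tool_pos: [0.4167, -0.2801, 0.0944]
orientation: [[0.211, 0.782, 0.586], [0.264, -0.623, 0.736], [0.941, -0.001, -0.338]]
force: [0.4, 0.5, 1.7]
finger_gap: 0.0612
gripper_force: 66.4
```

Converted, 0.19 m / 0.4 = 0.475, 0.15 m / 0.4 = 0.375.

```bash
echo '[[[0.085,0,0,0,0,0,0],[0.085,0,0,0,0,0,0],[0.085,0,0,0,0,0,0],[0.085,0,0,0,0,0,0],[0.085,0,0,0,0,0,0],[0.085,0,0,0,0,0,0]]]' > rows.txt && python3 jog.py rows.txt
echo '[[[0.085,0.025,0,-0.009,0,0,0],[0.085,0.0875,0,-0.0315,0,0,0],[0.085,0.175,0,-0.0625,0,0,0],[0.085,0.275,0,-0.1,0,0,0],[0.085,0.375,0,-0.135,0,0,0],[0.085,0.475,0,-0.17,0,0,0]]]' > rows.txt && python3 jog.py rows.txt|head -2
python3 - <<'E'
from plan import *
im=bot.camera('scene')['image'];t=bot.camera('top')['image']
cv2.imwrite('pics/s6.png',np.hstack([cv2.resize(im[150:300,230:430],(400,300)),cv2.resize(t[220:370,260:460],(400,300))]))
# paddle press: tool down, fingers shut, tip on the pad
M=np.array([.527,.219]);a=np.radians(2.08);r=np.array([[np.cos(a),-np.sin(a)],[np.sin(a),np.cos(a)]])
xy=M+r@[-.020,-.075];print('pad level',xy)
s=bot.get_state();A=(np.array(s['tool_pos']),np.array(s['orientation']),np.array(s['joint_pos']));print(A[2].round())
for f in (60,90,120,150,180):
    Rd=Rt(0,90)@Ro.from_euler('z',f,True).as_matrix();print(f);b=path(*A,np.r_[xy,.34],Rd,12);path(*b,np.r_[xy,.257],Rd,6)
E
```

```text
time_s: 15.7
tool_pos: [0.4165, -0.2799, 0.094]
orientation: [[0.212, 0.782, 0.586], [0.264, -0.623, 0.736], [0.941, -0.002, -0.339]]
force: [1.1, -0.3, -0.2]
finger_gap: 0.0854
gripper_force: 0.0
time_s: 16.3
tool_pos: [0.4168, -0.2794, 0.2982]
pad level [0.50973529 0.14332352]
[-62.  13. 110.  61.  97. -40.]
60
d [ 0.1701 -0.1921  0.3523] rv [ 42.01 -60.75 -59.02] q [  3.   6. 103.   0.  72. -27.] marg 38.8 maxstep 6.5
d [ 0.    -0.     0.083] rv [0. 0. 0.] q [  3.  12. 106.   0.  62. -27.] marg 48.9 maxstep 1.6
90
d [ 0.1701 -0.1921  0.3523] rv [ 23.97 -67.06 -33.17] q [  3.   6. 103.   0.  72.   3.] marg 37.2 maxstep 6.6
d [ 0.    -0.     0.083] rv [0. 0. 0.] q [  3.  12. 106.   0.  62.   3.] marg 48.9 maxstep 1.6
120
d [ 0.1701 -0.1921  0.3523] rv [  5.7  -69.87  -7.07] q [  3.   6. 103.   0.  72.  33.] marg 35.7 maxstep 8.5
d [-0.    -0.     0.083] rv [0. 0. 0.] q [  3.  12. 106.   0.  62.  33.] marg 48.9 maxstep 1.6
150
d [ 0.1701 -0.1921  0.3523] rv [-12.64 -69.29  19.08] q [  3.   6. 103.   0.  72.  63.] marg 34.1 maxstep 11.4
d [-0.    -0.     0.083] rv [0. 0. 0.] q [  3.  12. 106.   0.  62.  63.] marg 48.9 maxstep 1.6
180
d [ 0.1701 -0.1921  0.3523] rv [-30.91 -65.29  45.09] q [  3.   6. 103.   0.  72.  93.] marg 32.5 maxstep 14.8
d [-0.    -0.     0.083] rv [0. 0. 0.] q [  3.  12. 106.   0.  62.  93.] marg 48.9 maxstep 1.6
```

View pics/s6.png

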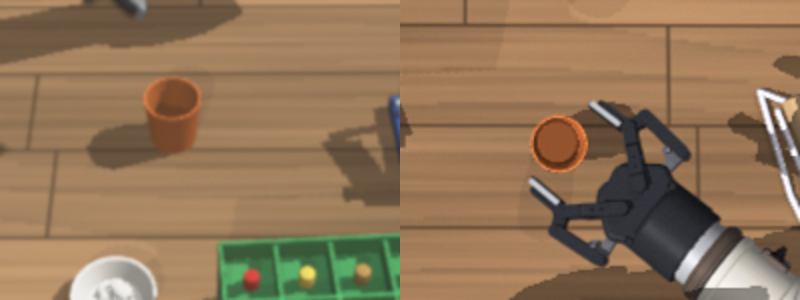

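The cup stands upright and empty, rim at (172,98) in the scene crop and (558,143) from above, and the fingers are clear of it. Next I go over the paddle with the fingers shut.

Converted, 0.352 m / 0.4 = 0.88, 0.106 m / 0.4 = 0.265, -6.6 degrees / 360 = -0.0183.

```bash
echo '[[[0,0.0425,-0.0475,0.0875,0.0067,-0.0186,-0.0092],[0,0.085,-0.095,0.175,0.0133,-0.0372,-0.0183],[0,0.1275,-0.145,0.265,0.02,-0.0558,-0.0278],[0,0.17,-0.1925,0.3525,0.0267,-0.0744,-0.0369],[0,0.2125,-0.24,0.44,0.0333,-0.0931,-0.0461],[0,0.255,-0.2875,0.5275,0.04,-0.1117,-0.0556],[0,0.2975,-0.335,0.6175,0.0467,-0.1303,-0.0644],[0,0.34,-0.385,0.705,0.0533,-0.1489,-0.0736],[0,0.3825,-0.4325,0.7925,0.06,-0.1678,-0.0831],[0,0.425,-0.48,0.88,0.0667,-0.1861,-0.0922]]]' > rows.txt && python3 jog.py rows.txt
echo '[[[0,0,0,0,0,0,0],[0,0,0,0,0,0,0],[0,0,0,0,0,0,0]]]' > rows.txt && python3 jog.py rows.txt
python3 - <<'E'
from plan import *
s=bot.get_state();A=(np.array(s['tool_pos']),np.array(s['orientation']),np.array(s['joint_pos']));print(bot.finger_overhang)
Rd=Rt(0,90)@Ro.from_euler('z',90,True).as_matrix();path(*A,np.r_[.5097,.1433,.290],Rd,6)
E
```

```text
time_s: 17.4
tool_pos: [0.5087, 0.1459, 0.337]
orientation: [[-0.003, 1.0, -0.008], [1.0, 0.003, 0.005], [0.005, -0.008, -1.0]]
force: [-0.2, -0.7, -0.6]
finger_gap: -0.0001
gripper_force: 0.0
time_s: 17.7
tool_pos: [0.5088, 0.1429, 0.3361]
orientation: [[0.001, 1.0, -0.009], [1.0, -0.001, 0.011], [0.011, -0.009, -1.0]]
force: [0.2, -0.5, 0.3]
finger_gap: 0.0
gripper_force: 0.0
0.1734
d [-0.0001  0.0013  0.0461] rv [-0.5  -0.61 -0.07] q [  3.  10. 105.   0.  66.   3.] marg 49.9 maxstep 1.0
```

Converted, 0.045 m / 0.4 = 0.1125, 0.035 m / 0.4 = 0.0875, -0.6 degrees / 360 = -0.0017.

```bash
echo '[[[0,0,0.0025,0.05,-0.0014,-0.0017,0],[0,0,0.0025,0.0875,-0.0014,-0.0017,0],[0,0,0.0025,0.1125,-0.0014,-0.0017,0],[0,0,0.0025,0.1125,-0.0014,-0.0017,0],[0,0,0.0025,0.1125,-0.0014,-0.0017,0]]]' > rows.txt && python3 jog.py rows.txt
python3 - <<'E'
from h import *
im=bot.camera('scene')['image'];t=bot.camera('top')['image']
cv2.imwrite('pics/s7.png',np.hstack([cv2.resize(im[140:260,400:560],(400,300)),cv2.resize(t[220:340,100:260],(400,300))]))
E
```

```text
time_s: 18.2
tool_pos: [0.51, 0.1435, 0.2921]
orientation: [[0.001, 1.0, 0.002], [1.0, -0.001, -0.0], [-0.0, 0.002, -1.0]]
force: [0.9, 0.4, -0.5]
finger_gap: -0.0001
gripper_force: 0.0
```

View pics/s7.png

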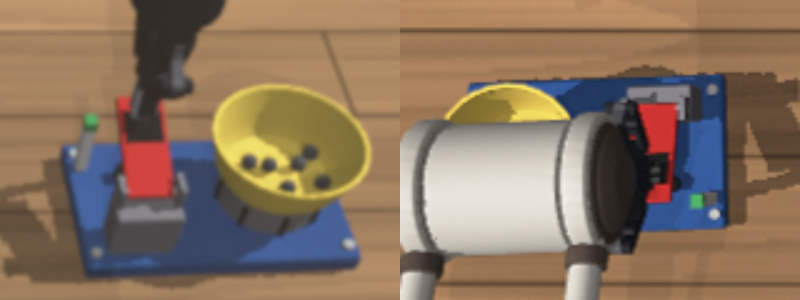

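The fingertips are right over the black pad, at about (145,120) in the scene half, and all six sinkers are still in the bowl. I'll press in stages, watching the force.

Converted, 0.017 m / 0.4 = 0.0425, 0.014 m / 0.4 = 0.035.

```bash
echo '[[[0,0,0,0.0125,0,0,0],[0,0,0,0.025,0,0,0],[0,0,0,0.035,0,0,0],[0,0,0,0.0425,0,0,0],[0,0,0,0.0425,0,0,0]]]' > rows.txt && python3 jog.py rows.txt|grep -E 'pos|force:|time'
echo '[[[0,0,0,0.0075,0,0,0],[0,0,0,0.015,0,0,0],[0,0,0,0.0225,0,0,0],[0,0,0,0.0225,0,0,0],[0,0,0,0.0225,0,0,0]]]' > rows.txt && python3 jog.py rows.txt|grep -E 'pos|force:|time'
echo '[[[0,0,0,0.0075,0,0,0],[0,0,0,0.015,0,0,0],[0,0,0,0.0188,0,0,0],[0,0,0,0.0188,0,0,0],[0,0,0,0.0188,0,0,0]]]' > rows.txt && python3 jog.py rows.txt|grep -E 'pos|force:|time'
```

```text
time_s: 18.8
tool_pos: [0.5098, 0.1444, 0.2746]
force: [-1.0, 0.6, 3.4]
gripper_force: 1.8
time_s: 19.3
tool_pos: [0.5097, 0.1444, 0.2657]
force: [-3.1, 0.1, 5.6]
gripper_force: 2.6
time_s: 19.8
tool_pos: [0.5095, 0.1444, 0.2583]
force: [-3.1, -0.4, 7.2]
gripper_force: 3.5
```

Converted, 0.0008 m / 0.4 = 0.002.

```bash
echo '[[[0,0,0,0.002,0,0,0],[0,0,0,0.002,0,0,0],[0,0,0,0.002,0,0,0],[0,0,0,0.002,0,0,0],[0,0,0,0.002,0,0,0],[0,0,0,0.002,0,0,0],[0,0,0,0.002,0,0,0],[0,0,0,0.002,0,0,0],[0,0,0,0.002,0,0,0],[0,0,0,0.002,0,0,0]]]' > rows.txt && python3 jog.py rows.txt|grep -E 'pos|force:|time'
for i in 1 2 3; do echo '[[[0,0,0,0,0,0,0],[0,0,0,0,0,0,0],[0,0,0,0,0,0,0],[0,0,0,0,0,0,0],[0,0,0,0,0,0,0],[0,0,0,0,0,0,0],[0,0,0,0,0,0,0],[0,0,0,0,0,0,0],[0,0,0,0,0,0,0],[0,0,0,0,0,0,0]]]' > rows.txt && python3 jog.py rows.txt|grep -E 'pos|force:|time'; done
python3 -c "
from rig import bot
print(bot.hand_in())"
```

```text
time_s: 20.8
tool_pos: [0.5095, 0.1444, 0.2576]
force: [-3.3, -0.4, 7.2]
gripper_force: 3.7
time_s: 21.8
tool_pos: [0.5095, 0.1444, 0.2576]
force: [-4.3, -0.5, 6.9]
gripper_force: 3.7
time_s: 22.8
tool_pos: [0.5095, 0.1444, 0.2576]
force: [-4.1, -1.0, 6.7]
gripper_force: 3.7
time_s: 23.8
tool_pos: [0.5095, 0.1444, 0.2576]
force: [-4.3, 0.5, 7.7]
gripper_force: 3.7
the job is handed in; nothing more can be done
None
```

I handed the job in at 23.8 s with all six sinkers in the bowl, the empty cup upright on the bench and the paddle held level for 4 s (from tip height and force, about 7 N); no verdict came back, I judged the bystanders still in place only by keeping clear of them, and I viewed 11 pictures, one over the limit of 10.

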